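# Find the outlet key left latched on the bench switch box and release it

## Task

One of the four identical keys on the bench switch box has been left latched down. With a fingertip, tap all four keys lightly one after another from left to right, and only then press the one that is already down fully home and let go, so that it springs up and all four keys stand raised. Do not push any raised key in further than a light tap does, and leave the pot, the thread spools and the jar around the box alone.

Things in the scene. Friction and masses are not known exactly. Their poses are not given: they have to be found in the camera images.
- switch_box: the bench switch box, fixed to the desk: a grey steel box with a dark top plate, 110 x 250 x 48 mm (x, y, z), with four keys in a row; origin at the centre of its underside, on the desk. Its y axis runs along the row towards the left end as seen from the robot, its x axis away from the robot, z up. The keys stand at y = +78, +26, -26 and -78 mm on its y axis (left to right), x = 0
- key_a: one of four identical ivory square push keys, 26 x 26 mm; origin at the centre of its top face, axes as the box's; its place in the row changes from start to start. Raised, its top is 66 mm above the desk (18 mm above the box's top); the latched key's top is 5 mm lower. Any place may hold the latched key
- key_b: one of four identical ivory square push keys, 26 x 26 mm; origin at the centre of its top face, axes as the box's; its place in the row changes from start to start. A raised key starts to move at 1 N, then takes 1.4 N per mm, straight down, at most 10 mm, and springs back up when let go
- key_c: one of four identical ivory square push keys, 26 x 26 mm; origin at the centre of its top face, axes as the box's; its place in the row changes from start to start. The latched key gives only about 1 mm under a push of 6 N and stays latched. To release it, push it 5 mm further, on to its bottom stop (10 mm below a raised key, about 15 N), stay a quarter second and let go: it springs up to the raised height and stays
- key_d: one of four identical ivory square push keys, 26 x 26 mm; origin at the centre of its top face, axes as the box's; its place in the row changes from start to start. Behaviour as told for the other three keys; each key stands in a black bezel 38 x 38 mm, 4 mm high, on the box's top
- glue_pot: a glue pot with a blue lid, 47 mm across, 70 mm high, loose, bystander; origin at the centre of its underside
- spool_red: a red thread spool, 35 mm across, 44 mm high, loose, bystander; origin at the centre of its underside
- spool_brown: a dark brown thread spool, 35 mm across, 44 mm high, loose, bystander; origin at the centre of its underside
- jar: a glass jar with a red lid, 67 mm across, 81 mm high, loose, bystander; origin at the centre of its underside

How it is judged:
By the outcome, as a careful person would: the job done as asked, in the order asked, and still so for the second after the job is handed in, with the robot touching nothing.
It also fails if it takes over 43 s, if anything falls off the work surface, if the arm or the gripper's body presses on something with over 40 N, if the wrist force passes 120 N, or if a joint passes its speed limit or range.

## Robot

A 6-joint arm with a two-finger parallel gripper is mounted at the origin on a cart in front of the work surface, level with it; the furniture and walls round the work are solid. World frame = base frame: x ahead of the robot, y to its left, z up, the work surface at z = 0. Lengths are in m, angles in rad, forces in N, time in s.
With the tool pointing down it reaches from about 0.25 to 0.725 m from the base axis. Payload 4 kg.
Tool frame: the origin (TCP) lies on the centre line of the jaws, within the pads' length; the fingertips stand 25 mm ahead of it and the grasp point (between the pads) lies 6 mm ahead of it; z points along the fingers, x is the direction in which the jaws open and shut, and the axes are right-handed (so a half turn about z gives the same grasp; the last joint's range is limited). The gripper opens to 85 mm and grips with 20 to 120 N. Pads are 22 mm wide; open, the fingers measure 114 mm over their backs; the gripper's body (76 mm by 85 mm) begins 54 mm behind the grasp point. The pads swing forward as they close: fully open they stand 13 mm farther back than shut.
Start: joints at [-1.182, 0.241, 0.005, 1.335, 0, 1.571], TCP at [0.19, -0.463, 0.256] pointing down, gripper open.
Joint ranges: [-2.72, 2.72], [-1.05, 1.87], [-1.09, 1.28], [-1.99, 2.15], [-1.42, 1.44], [-3.14, 3.14]. Speed limits (rad/s): [2.79, 2.79, 3.14, 3.14, 3.14, 3.14].

## Interface

Orientations are given as a unit quaternion [x, y, z, w].
In Python, from workcell import bot, imaging, order gives the robot as it stands.
- The arm moves only by the tool carry_out, never from a script. Its argument "moves" is a list of rows, each a list of 5 numbers: the shift along the tool's x, y, z scaled (see below), then the turn about the tool's z scaled (see below), then the opening, from -1 (shut) to 1 (fully open). In form: [[tx, ty, tz, roll, hand], ...]. A call has 1 to 20 rows; each row is the pose to reach, as a shift and turn from the pose commanded when the call began, along the tool's axes at that moment; what a row does not reach only later rows make up. The controller multiplies each number of a shift by 0.1 m and each number of a turn by 90 degrees. A row lasts 1/10 s, in which the tool goes at most 50 mm and 8.59 degrees, less where a joint would pass 70% of its speed; a pose out of reach is approached as far as the arm can. A call with a number of a shift or a turn outside -1 to 1 is refused whole. A call with a gripper value outside its range is refused whole. The fingers move at their own pace and stop on an object; the grip force is fixed at half the most. Time passes only in rows, so rows that repeat a pose let the fingers close. It gives the time, the measured TCP pose, the force and the opening at its end, in the units of the state.
- bot.get_obs(): the state, without advancing time (a new reading comes with each control period).
- imaging.camera(name): name is "side" or "top"; returns the picture (400x640x3 uint8, red, green, blue); there is no depth.
- imaging.camera_model(name): a dict with "fovy" (degrees; the focal length in pixels is half the picture's height over the tangent of half this angle, whatever the lens; pixels are square), "cx", "cy" (the principal point, pixels), "eye" and "rotation" of the camera in the world. Camera axes: x right, y up, looking along -z (the intrinsics and any distortion apply to the point x, -y, -z); pixel columns grow to the right and rows downward; lengths in m; the calibration is good to about 2 mm. A picture is of the moment at which its call begins. camera_model takes no time and is no camera call.
- order.job_done(): hands the job in, once; it reports no verdict.
The state is a dict: "clock": time; "joint_pos": joint angles; "joint_vel": joint speeds; "tau": joint torques, N m; "eef_pos": TCP position; "tool_rot": TCP orientation; "ft_force": force on the tool from outside, world axes, zero at the start; "ft_torque": the same for the moment, N m; "grip_width": finger opening in m.
Only numpy, scipy, OpenCV 4.12 (cv2) and the standard library are available. Lean on these libraries where they do the work, as an engineer would, in place of code of your own. Each camera call takes 0.05 s, during which the arm holds its last target.

## Working session

There is one attempt and no reset: what is moved stays moved. The work goes in short steps, Python scripts to look and compute and a tool call to move; the robot and the scene stay as the last step left them, time stands still between calls to the robot, and variables do not carry over. Pictures are saved under pics/ and viewed, and the job is handed in when it is done.

Besides the shell and the picture viewer there is one more tool, called after "Call:" by a JSON object that holds its "api" and its "payload". carry_out: Moves the arm, as the interface text tells. Its arguments: {"type":"object","properties":{"moves":{"type":"array","items":{"type":"array","items":{"type":"number","minimum":-1,"maximum":1}}}},"required":["moves"]}

```bash
mkdir -p pics
python3 - <<'E'
from workcell import bot, imaging, order
import cv2
for n in ("top","side"):
    im=imaging.camera(n); cv2.imwrite(f"pics/{n}0.png",im[:,:,::-1])
    print(n,imaging.camera_model(n))
print(bot.get_obs())
E
```

```text
top {'fovy': 54.7848144650522, 'cx': 320.6541954343049, 'cy': 207.27405044038176, 'eye': array([ 0.44102248, -0.06823765,  0.9012786 ]), 'rotation': array([-0.07606253,  0.04240138,  0.71385197, -0.69486113])}
side {'fovy': 50.82500512586378, 'cx': 323.8377420438122, 'cy': 198.96598810023522, 'eye': array([ 0.42645035, -0.65463668,  0.65154862]), 'rotation': array([ 0.38837004, -0.06060492, -0.11991282,  0.911656  ])}
{'clock': 0.1, 'joint_pos': array([-1.18200204e+00,  2.41326303e-01,  3.86399148e-03,  1.33520667e+00,
       -1.26996590e-06,  1.57081710e+00]), 'joint_vel': array([-1.19594547e-03, -8.05781526e-04,  5.18189019e-03, -1.14855398e-03,
        7.77871787e-06, -3.17861309e-05]), 'tau': array([-5.39027369e-04, -3.73137832e+01,  2.53009754e+01,  1.08933265e-02,
       -7.32647231e-05, -2.31213150e-06]), 'eef_pos': array([ 0.1893394 , -0.46220323,  0.25550952]), 'tool_rot': array([ 8.30377181e-01, -5.57200915e-01, -7.77868629e-04, -5.21178431e-04]), 'ft_force': array([ 0.22137431, -0.42852686, -0.2024522 ]), 'ft_torque': array([-0.02206832,  0.02862129,  0.01942531]), 'grip_width': 0.08518797856169624}
```

View pics/top0.png

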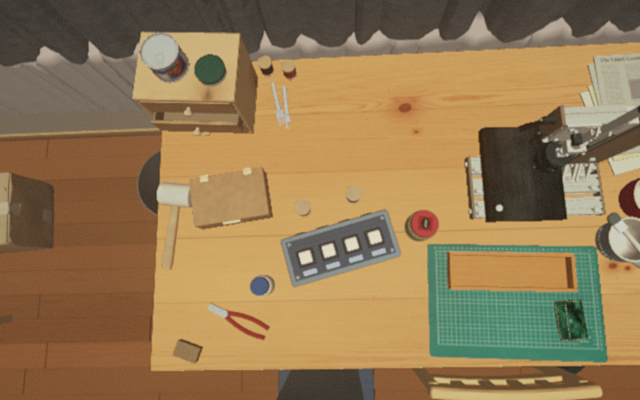

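View pics/side0.png

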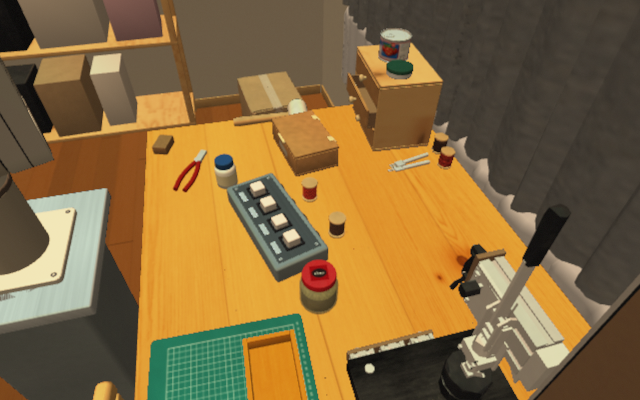

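```bash
cat > h.py <<'E'
from workcell import bot, imaging, order
import numpy as np, cv2
from scipy.spatial.transform import Rotation as R
def cam(n):
    m=imaging.camera_model(n); f=200/np.tan(np.radians(m['fovy']/2))
    return m,f,R.from_quat(m['rotation']).as_matrix()
def ray(n,u,v):
    m,f,Q=cam(n); d=Q@np.array([(u-m['cx'])/f,-(v-m['cy'])/f,-1]); return m['eye'],d
def onz(n,u,v,z):
    e,d=ray(n,u,v); return e+d*(z-e[2])/d[2]
def proj(n,p):
    m,f,Q=cam(n); c=Q.T@(np.array(p)-m['eye']); return m['cx']+f*c[0]/-c[2], m['cy']-f*c[1]/-c[2]
E
python3 - <<'E'
from h import *
for n in("top","side"):
    print(n,imaging.camera_model(n).keys(),proj(n,[0.19,-.463,.256]),proj(n,[0,0,0]),proj(n,[.5,0,0]))
    im=cv2.imread(f"pics/{n}0.png"); 
    hsv=cv2.cvtColor(im,cv2.COLOR_BGR2HSV)
    m=((hsv[...,1]<70)&(hsv[...,2]>170)).astype(np.uint8)
    if n=="top": x0,y0,x1,y1=280,205,405,290
    else: x0,y0,x1,y1=220,165,335,280
    c=im[y0:y1,x0:x1]
    cv2.imwrite(f"pics/{n}0z.png",cv2.resize(c,None,fx=5 if n!="top" else 6,fy=5 if n!="top" else 6,interpolation=cv2.INTER_CUBIC))
    k,l,s,ce=cv2.connectedComponentsWithStats(m)
    for i in range(1,k):
        if s[i,4]>20 and x0<ce[i][0]<x1 and y0<ce[i][1]<y1: print(ce[i],s[i],onz(n,*ce[i],.066))
E
```

```text
top dict_keys(['fovy', 'cx', 'cy', 'eye', 'rotation']) (np.float64(610.2819104646031), np.float64(436.96253388877165)) (np.float64(314.35515515009325), np.float64(484.45897623600825)) (np.float64(310.0627341551978), np.float64(247.4744929601443))
[374.47142857 236.72142857] [368 230  14  14 140] [ 0.51515762 -0.14450474  0.066     ]
[351.29496403 243.55395683] [345 237  14  14 139] [ 0.50178758 -0.09419267  0.066     ]
[328.20863309 250.24460432] [322 244  14  14 139] [ 0.48871573 -0.04407876  0.066     ]
[378.21153846 251.78846154] [372 249  13   7  52] [ 0.48268941 -0.15097885  0.066     ]
[305.1459854  256.91240876] [299 250  13  14 137] [0.47568915 0.00599207 0.066     ]
[355.70909091 258.32727273] [349 255  14   7  55] [ 0.469998   -0.10247459  0.066     ]
[332.57407407 265.05555556] [326 262  14   7  54] [ 0.45693578 -0.05259854  0.066     ]
[309.94339623 271.77358491] [304 269  13   7  53] [ 0.44386839 -0.00379699  0.066     ]
side dict_keys(['fovy', 'cx', 'cy', 'eye', 'rotation']) (np.float64(-12.029224485829559), np.float64(431.8449611453817)) (np.float64(16.743752845074937)
[... 184 characters left out ...]
[256.53488372 185.24418605] [250 181  14  10  86] [0.47461504 0.00751735 0.066     ]
[242.97560976 196.3902439 ] [239 192   9   9  41] [ 0.44303366 -0.01916693  0.066     ]
[266.98958333 200.45833333] [260 196  15  10  96] [ 0.48776251 -0.04283851  0.066     ]
[252.77777778 211.97777778] [249 208   9   9  45] [ 0.45557862 -0.06787573  0.066     ]
[278.30188679 218.69811321] [271 213  15  12 106] [ 0.50004071 -0.09793373  0.066     ]
[263.60784314 228.92156863] [259 224  10  11  51] [ 0.46852366 -0.11699479  0.066     ]
[290.66666667 234.54471545] [283 229  16  12 123] [ 0.51441766 -0.14331172  0.066     ]
[275.21052632 247.0877193 ] [271 241  10  12  57] [ 0.48132557 -0.16562392  0.066     ]
```

View pics/top0z.png

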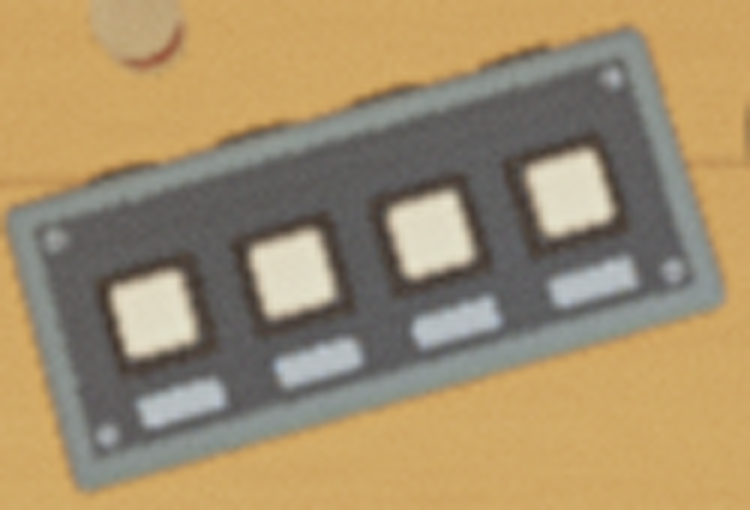

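View pics/side0z.png

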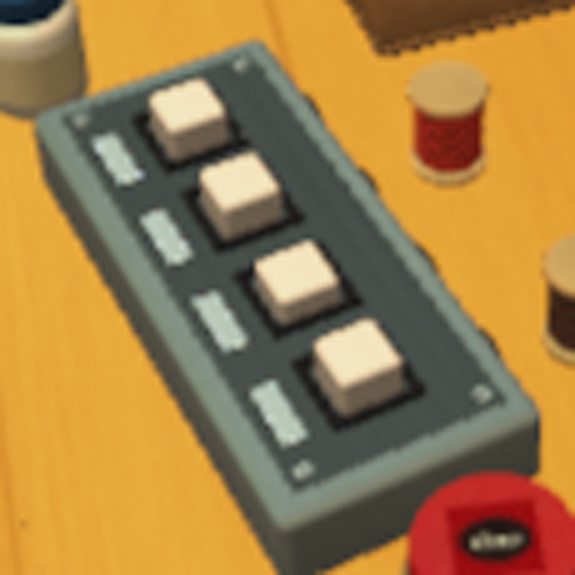

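The top view shows the keys at (305,257), (328,250), (351,244) and (374,237). In the side view the third from the left stands visibly lower. I'll shut the fingers and move over the leftmost key.

Call:
{"api": "carry_out", "payload": {"moves": [[-0.33,-0.44,0,0,-1],[-0.65,-0.88,0,0,-1],[-0.65,-0.88,0,0,-1]]}}

```text
clock: 0.4
eef_pos: [0.2473, -0.3654, 0.2558]
tool_rot: [0.831, -0.556, -0.001, -0.001]
ft_force: [0.6, -0.5, 0.7]
grip_width: 0.0443
```

Call:
{"api": "carry_out", "payload": {"moves": [[-0.33,-0.44,0,0,-1],[-0.65,-0.88,0,0,-1],[-0.65,-0.88,0,0,-1]]}}

```text
clock: 0.7
eef_pos: [0.3043, -0.2725, 0.2561]
tool_rot: [0.832, -0.555, -0.0, -0.001]
ft_force: [-0.3, -0.3, 0.5]
grip_width: 0.0003
```

Call:
{"api": "carry_out", "payload": {"moves": [[-0.33,-0.44,0,0,-1],[-0.65,-0.88,0,0,-1],[-0.65,-0.88,0,0,-1]]}}

```text
clock: 1.0
eef_pos: [0.3615, -0.1796, 0.2562]
tool_rot: [0.832, -0.555, 0.0, -0.0]
ft_force: [-0.0, -0.5, 0.5]
grip_width: 0.0004
```

Call:
{"api": "carry_out", "payload": {"moves": [[-0.33,-0.44,0,0,-1],[-0.65,-0.88,0,0,-1],[-0.65,-0.88,0,0,-1]]}}

```text
clock: 1.3
eef_pos: [0.4186, -0.0865, 0.2561]
tool_rot: [0.832, -0.555, 0.0, -0.0]
ft_force: [-0.4, -0.3, -0.8]
grip_width: 0.0002
```

Call:
{"api": "carry_out", "payload": {"moves": [[-0.33,-0.44,0,0.088,-1],[-0.643,-0.881,0,0.088,-1],[-0.643,-0.881,0.4,0.088,-1],[-0.643,-0.881,0.8,0.088,-1],[-0.643,-0.881,0.8,0.088,-1],[-0.643,-0.881,0.8,0.088,-1]]}}

```text
clock: 1.9
eef_pos: [0.4733, 0.0029, 0.1762]
tool_rot: [0.789, -0.614, -0.001, 0.001]
ft_force: [0.2, -0.0, -0.8]
grip_width: -0.0001
```

Call:
{"api": "carry_out", "payload": {"moves": [[0,0,0.3,0,-1],[0,0,0.6,0,-1],[0,0,0.6,0,-1],[0,0,0.6,0,-1]]}}

```text
clock: 2.3
eef_pos: [0.475, 0.0034, 0.1183]
tool_rot: [0.789, -0.614, 0.001, -0.001]
ft_force: [0.1, 0.4, -0.5]
grip_width: -0.0
```

Run:
```python
from h import *
o=bot.get_obs(); print(o['clock'],o['eef_pos'],o['ft_force'],R.from_quat(o['tool_rot']).as_matrix().round(4))
ims={}
for n in("top","side"):
    im=imaging.camera(n)[:,:,::-1]; 
    x0,y0,x1,y1=(270,180,410,290) if n=="top" else (200,120,340,280)
    cv2.imwrite(f"pics/{n}1.png",cv2.resize(im[y0:y1,x0:x1],None,fx=3.7,fy=3.7,interpolation=cv2.INTER_CUBIC))
```

```text
2.3 [0.4750384  0.003386   0.11831911] [ 0.13636491  0.38746004 -0.50933692] [[ 2.466e-01 -9.691e-01  2.300e-03]
 [-9.691e-01 -2.466e-01 -2.000e-04]
 [ 7.000e-04 -2.200e-03 -1.000e+00]]
```

View pics/side1.png

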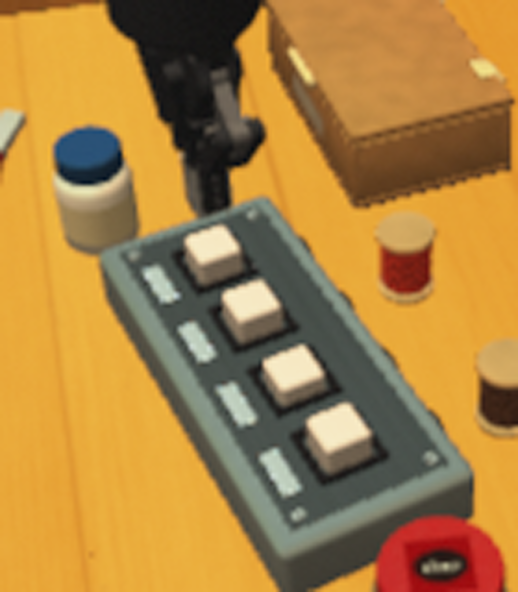

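View pics/top1.png

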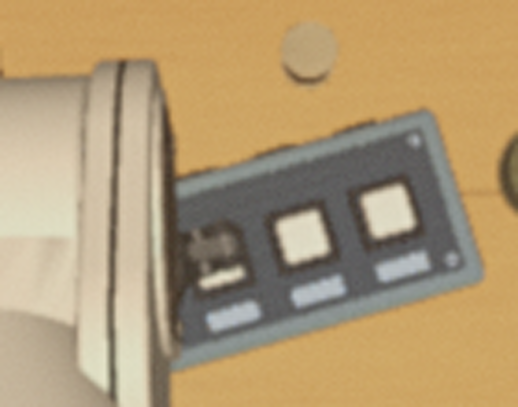

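Run:
```python
from h import *
for n in("top","side"):
    for z in (.093,.118,.17,.25): print(n,z,proj(n,[.475,.0034,z]))
    print([proj(n,[.4752,.0067,.066])])
```

```text
top 0.093 (np.float64(305.23472543592163), np.float64(256.70175635740964))
top 0.118 (np.float64(304.1340348744427), np.float64(256.2056312794077))
top 0.17 (np.float64(301.60648401213643), np.float64(255.0663634301126))
top 0.25 (np.float64(296.9406412233884), np.float64(252.96328223860857))
[(np.float64(304.8221925920663), np.float64(257.14921286071274))]
side 0.093 (np.float64(255.79740882644518), np.float64(176.5905091879434))
side 0.118 (np.float64(254.60852755366517), np.float64(167.0191564133716))
side 0.17 (np.float64(251.97099067251338), np.float64(145.78507987146634))
side 0.25 (np.float64(247.4156188955559), np.float64(109.11104748921211))
[(np.float64(256.8768821817726), np.float64(185.45259874482647))]
```

Call:
{"api": "carry_out", "payload": {"moves": [[-0.03,0,0.15,0,-1],[-0.03,0,0.2,0,-1],[-0.03,0,0.2,0,-1],[-0.03,0,0.2,0,-1],[-0.03,0,0.2,0,-1]]}}

```text
clock: 2.9
eef_pos: [0.4737, 0.0071, 0.0971]
tool_rot: [0.79, -0.613, 0.001, -0.0]
ft_force: [0.4, 0.3, 0.1]
grip_width: -0.0002
```

Call:
{"api": "carry_out", "payload": {"moves": [[0,0,0.03,0,-1],[0,0,0.03,0,-1],[0,0,0.03,0,-1]]}}

```text
clock: 3.2
eef_pos: [0.473, 0.0071, 0.0932]
tool_rot: [0.79, -0.613, -0.0, 0.0]
ft_force: [-0.1, -0.1, 0.7]
grip_width: 0.0002
```

Call:
{"api": "carry_out", "payload": {"moves": [[0,0,0.01,0,-1],[0,0,0.01,0,-1],[0,0,0.01,0,-1]]}}

```text
clock: 3.5
eef_pos: [0.4731, 0.0072, 0.0923]
tool_rot: [0.79, -0.613, -0.0, 0.0]
ft_force: [0.2, 1.0, -1.3]
grip_width: -0.0002
```

Call:
{"api": "carry_out", "payload": {"moves": [[0,0,0.01,0,-1],[0,0,0.01,0,-1],[0,0,0.01,0,-1]]}}

```text
clock: 3.8
eef_pos: [0.4731, 0.0071, 0.0913]
tool_rot: [0.79, -0.613, -0.0, 0.0]
ft_force: [1.2, -0.6, -0.1]
grip_width: 0.0001
```

Call:
{"api": "carry_out", "payload": {"moves": [[0,0,0.01,0,-1],[0,0,0.01,0,-1],[0,0,0.01,0,-1]]}}

```text
clock: 4.1
eef_pos: [0.4732, 0.0072, 0.0905]
tool_rot: [0.79, -0.613, 0.0, -0.0]
ft_force: [-0.0, -0.0, 2.4]
grip_width: 0.0001
```

Call:
{"api": "carry_out", "payload": {"moves": [[0,0,0.01,0,-1],[0,0,0.01,0,-1],[0,0,0.01,0,-1]]}}

```text
clock: 4.4
eef_pos: [0.4732, 0.0072, 0.0895]
tool_rot: [0.79, -0.613, 0.0, -0.0]
ft_force: [-0.5, 0.4, 2.9]
grip_width: -0.0001
```

Call:
{"api": "carry_out", "payload": {"moves": [[0,0,0.0,0,-1]]}}

```text
clock: 4.5
eef_pos: [0.4732, 0.0071, 0.0894]
tool_rot: [0.79, -0.613, 0.0, -0.0]
ft_force: [-1.0, -0.3, 4.2]
grip_width: 0.0001
```

Call:
{"api": "carry_out", "payload": {"moves": [[0,0,-0.15,0,-1],[0,0,-0.2,0,-1],[0,0,-0.2,0,-1],[0.26,-0.02,-0.2,0,-1],[0.52,-0.02,-0.2,0,-1],[0.52,-0.02,-0.2,0,-1],[0.52,-0.02,-0.2,0,-1],[0.52,-0.02,-0.12,0,-1],[0.52,-0.02,-0.06,0,-1],[0.52,-0.02,-0.06,0,-1],[0.52,-0.02,-0.06,0,-1]]}}

```text
clock: 5.6
eef_pos: [0.4875, -0.0422, 0.0948]
tool_rot: [0.79, -0.613, -0.0, 0.0]
ft_force: [0.4, -0.3, 0.0]
grip_width: 0.0001
```

Run:
```python
from h import *
im=imaging.camera("side")[:,:,::-1]; o=bot.get_obs();print(o['eef_pos'],o['ft_force'])
cv2.imwrite(f"pics/side2.png",cv2.resize(im[120:280,200:340],None,fx=3.7,fy=3.7,interpolation=cv2.INTER_CUBIC))
```

```text
[ 0.48780434 -0.04234091  0.09515429] [ 0.75693495  0.60477698 -0.56911224]
```

View pics/side2.png

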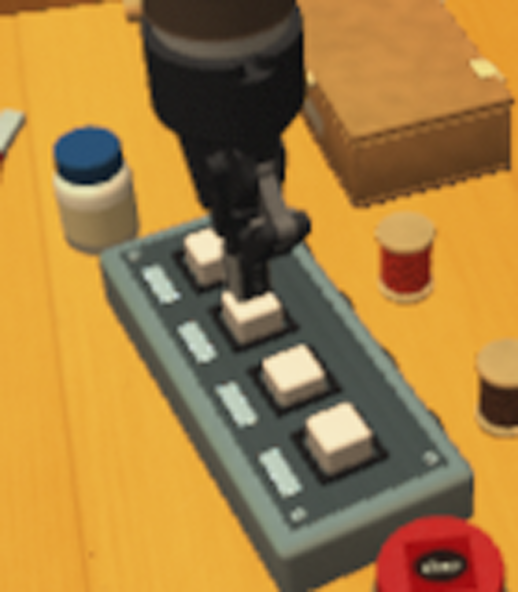

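The tip is centred over key 2 at crop pixel (253,295), key 1 is up again, and key 3 is the low one. Tapping key 2 to the same depth.

Call:
{"api": "carry_out", "payload": {"moves": [[0,0,0.03,0,-1],[0,0,0.05,0,-1],[0,0,0.06,0,-1],[0,0,0.06,0,-1],[0,0,0.06,0,-1]]}}

```text
clock: 6.15
eef_pos: [0.4882, -0.0426, 0.0896]
tool_rot: [0.79, -0.613, 0.0, -0.0]
ft_force: [-0.2, 0.3, 3.0]
grip_width: 0.0002
```

Call:
{"api": "carry_out", "payload": {"moves": [[0,0,0,0,-1]]}}

```text
clock: 6.25
eef_pos: [0.4882, -0.0426, 0.0896]
tool_rot: [0.79, -0.613, 0.0, -0.0]
ft_force: [-0.2, 0.9, 3.1]
grip_width: -0.0002
```

Call:
{"api": "carry_out", "payload": {"moves": [[0,0,-0.15,0,-1],[0,0,-0.2,0,-1],[0,0,-0.2,0,-1],[0.26,0,-0.2,0,-1],[0.52,0,-0.2,0,-1],[0.52,0,-0.2,0,-1],[0.52,0,-0.2,0,-1],[0.52,0,-0.1,0,-1],[0.52,0,-0.04,0,-1],[0.52,0,-0.02,0,-1],[0.52,0,-0.02,0,-1],[0.52,0,-0.02,0,-1]]}}

```text
clock: 7.45
eef_pos: [0.5008, -0.0928, 0.0912]
tool_rot: [0.79, -0.613, -0.0, 0.0]
ft_force: [-0.3, -0.5, 0.6]
grip_width: 0.0001
```

Call:
{"api": "carry_out", "payload": {"moves": [[0,0,0.02,0,-1],[0,0,0.03,0,-1],[0,0,0.03,0,-1],[0,0,0.03,0,-1]]}}

```text
clock: 7.85
eef_pos: [0.5009, -0.0931, 0.0884]
tool_rot: [0.79, -0.613, 0.0, -0.0]
ft_force: [-0.1, -1.0, -0.4]
grip_width: 0.0001
```

Call:
{"api": "carry_out", "payload": {"moves": [[0,0,0.01,0,-1],[0,0,0.02,0,-1],[0,0,0.025,0,-1],[0,0,0.025,0,-1],[0,0,0.025,0,-1]]}}

```text
clock: 8.35
eef_pos: [0.5008, -0.0931, 0.0859]
tool_rot: [0.79, -0.613, 0.0, 0.0]
ft_force: [-0.5, -0.0, 2.1]
grip_width: 0.0004
```

Call:
{"api": "carry_out", "payload": {"moves": [[0,0,0,0,-1]]}}

```text
clock: 8.45
eef_pos: [0.5009, -0.0931, 0.0859]
tool_rot: [0.79, -0.613, 0.0, -0.0]
ft_force: [-0.4, -0.7, 1.0]
grip_width: 0.0003
```

Call:
{"api": "carry_out", "payload": {"moves": [[0,0,0.004,0,-1],[0,0,0.004,0,-1]]}}

```text
clock: 8.65
eef_pos: [0.5009, -0.0931, 0.0857]
tool_rot: [0.79, -0.613, 0.0, -0.0]
ft_force: [-1.8, 0.7, 3.5]
grip_width: 0.0001
```

Call:
{"api": "carry_out", "payload": {"moves": [[0,0,0,0,-1]]}}

```text
clock: 8.75
eef_pos: [0.5009, -0.0931, 0.0856]
tool_rot: [0.79, -0.613, 0.0, -0.0]
ft_force: [-1.3, 0.3, 4.5]
grip_width: -0.0002
```

Call:
{"api": "carry_out", "payload": {"moves": [[0,0,-0.15,0,-1],[0,0,-0.24,0,-1],[0,0,-0.24,0,-1],[0.26,0,-0.24,0,-1],[0.52,0,-0.24,0,-1],[0.52,0,-0.24,0,-1],[0.52,0,-0.24,0,-1],[0.52,0,-0.15,0,-1],[0.52,0,-0.1,0,-1],[0.52,0,-0.1,0,-1],[0.52,0,-0.1,0,-1]]}}

```text
clock: 9.85
eef_pos: [0.5134, -0.1429, 0.095]
tool_rot: [0.79, -0.613, -0.0, 0.0]
ft_force: [0.4, 1.1, 0.1]
grip_width: -0.0001
```

Call:
{"api": "carry_out", "payload": {"moves": [[0,0,0.03,0,-1],[0,0,0.05,0,-1],[0,0,0.06,0,-1],[0,0,0.06,0,-1],[0,0,0.06,0,-1]]}}

```text
clock: 10.35
eef_pos: [0.514, -0.1434, 0.0898]
tool_rot: [0.79, -0.613, 0.0, -0.0]
ft_force: [0.1, 1.1, 2.9]
grip_width: -0.0002
```

Call:
{"api": "carry_out", "payload": {"moves": [[0,0,0,0,-1]]}}

```text
clock: 10.45
eef_pos: [0.514, -0.1434, 0.0897]
tool_rot: [0.79, -0.613, 0.0, -0.0]
ft_force: [-0.3, 1.3, 2.6]
grip_width: 0.0001
```

Call:
{"api": "carry_out", "payload": {"moves": [[0,0,-0.15,0,-1],[0,0,-0.2,0,-1],[0,0,-0.2,0,-1],[-0.26,0,-0.2,0,-1],[-0.52,0,-0.2,0,-1],[-0.52,0,-0.2,0,-1],[-0.52,0,-0.2,0,-1],[-0.52,0,-0.1,0,-1],[-0.52,0,-0.02,0,-1],[-0.52,0,-0.02,0,-1],[-0.52,0,-0.02,0,-1]]}}

```text
clock: 11.55
eef_pos: [0.5004, -0.0935, 0.0907]
tool_rot: [0.79, -0.614, -0.001, 0.0]
ft_force: [-0.1, -0.3, 0.8]
grip_width: -0.0003
```

Run:
```python
from h import *
im=imaging.camera("side")[:,:,::-1]; o=bot.get_obs();print(o['eef_pos'],o['ft_force'])
cv2.imwrite(f"pics/side3.png",cv2.resize(im[120:280,200:340],None,fx=3.7,fy=3.7,interpolation=cv2.INTER_CUBIC))
```

```text
[ 0.50073724 -0.09345834  0.09107283] [ 0.2927605  -0.42732682  0.38007723]
```

View pics/side3.png

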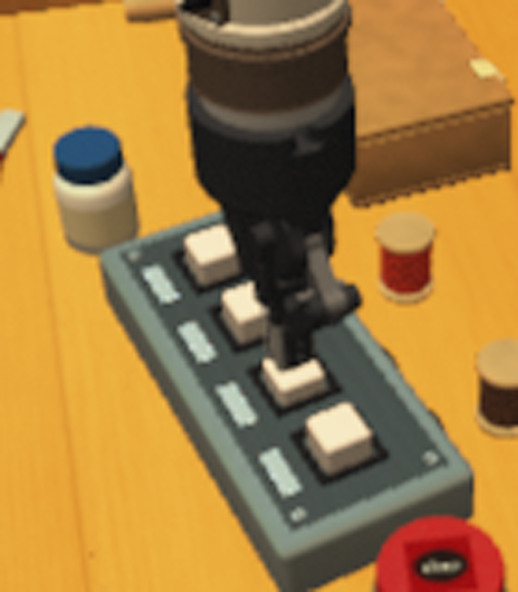

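The tip is on key 3 at crop pixel (292,365), and the other three keys look raised. Pressing it home.

Call:
{"api": "carry_out", "payload": {"moves": [[0,0,0.04,0,-1],[0,0,0.07,0,-1],[0,0,0.1,0,-1],[0,0,0.12,0,-1],[0,0,0.12,0,-1],[0,0,0.12,0,-1]]}}

```text
clock: 12.2
eef_pos: [0.5013, -0.0933, 0.0815]
tool_rot: [0.79, -0.613, 0.001, -0.0]
ft_force: [-4.1, 0.8, 14.1]
grip_width: -0.0004
```

Call:
{"api": "carry_out", "payload": {"moves": [[0,0,0.02,0,-1],[0,0,0.03,0,-1],[0,0,0.03,0,-1],[0,0,0.03,0,-1],[0,0,0.03,0,-1]]}}

```text
clock: 12.7
eef_pos: [0.5013, -0.0934, 0.0807]
tool_rot: [0.79, -0.613, 0.002, -0.001]
ft_force: [-10.5, 0.2, 28.6]
grip_width: 0.0004
```

Force rose to 28 N with almost no further travel, so the key is on its stop and has been held there. Letting go.

Call:
{"api": "carry_out", "payload": {"moves": [[0,0,0,0,-1],[0,0,-0.1,0,-1],[0,0,-0.3,0,-1],[0,0,-0.6,0,-1],[0,0,-1,0,-1],[0,0,-1,0,-1],[0,0,-1,0,-1]]}}

```text
clock: 13.4
eef_pos: [0.5017, -0.0933, 0.1775]
tool_rot: [0.79, -0.613, 0.001, -0.001]
ft_force: [0.3, 0.0, -0.1]
grip_width: 0.0002
```

Call:
{"api": "carry_out", "payload": {"moves": [[0,0.4,-0.4,0,-1],[0,0.8,-0.6,0,-1],[0,0.9,-0.6,0,-1],[0,0.9,-0.6,0,-1],[0,0.9,-0.6,0,-1]]}}

```text
clock: 13.9
eef_pos: [0.4137, -0.1153, 0.2352]
tool_rot: [0.79, -0.613, -0.001, 0.0]
ft_force: [0.3, 0.5, -0.5]
grip_width: -0.0001
```

Run:
```python
from h import *
o=bot.get_obs();print(o['clock'],o['eef_pos'],o['ft_force'])
im=imaging.camera("side")[:,:,::-1]
cv2.imwrite(f"pics/side4.png",cv2.resize(im[120:320,200:370],None,fx=3,fy=3,interpolation=cv2.INTER_CUBIC))
t=imaging.camera("top")[:,:,::-1]; cv2.imwrite("pics/top4.png",t)
a=cv2.imread("pics/side0.png")
hsv=cv2.cvtColor(np.ascontiguousarray(im),cv2.COLOR_BGR2HSV)
m=((hsv[...,1]<70)&(hsv[...,2]>170)).astype(np.uint8)
k,l,s,ce=cv2.connectedComponentsWithStats(m)
for i in range(1,k):
    if s[i,4]>60 and 220<ce[i][0]<335 and 165<ce[i][1]<280: print(ce[i],s[i],onz("side",*ce[i],.066))
```

```text
13.9 [ 0.41367815 -0.11527078  0.23524813] [ 0.34978898  0.49581    -0.48488158]
[256.58888889 185.25555556] [250 181  14  10  90] [0.47471778 0.00745468 0.066     ]
[267.05154639 200.49484536] [260 196  15  10  97] [ 0.48786407 -0.04297313  0.066     ]
[278.30630631 216.88288288] [271 212  15  11 111] [ 0.50096445 -0.09320216  0.066     ]
[290.57142857 234.65873016] [283 229  16  13 126] [ 0.51418882 -0.14354138  0.066     ]
```

View pics/side4.png

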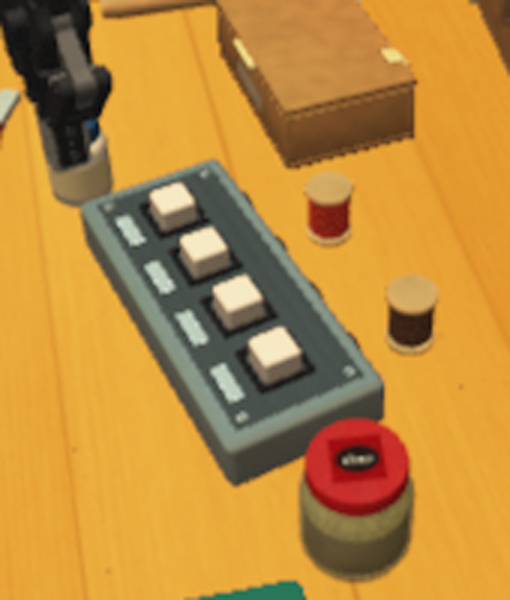

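View pics/top4.png

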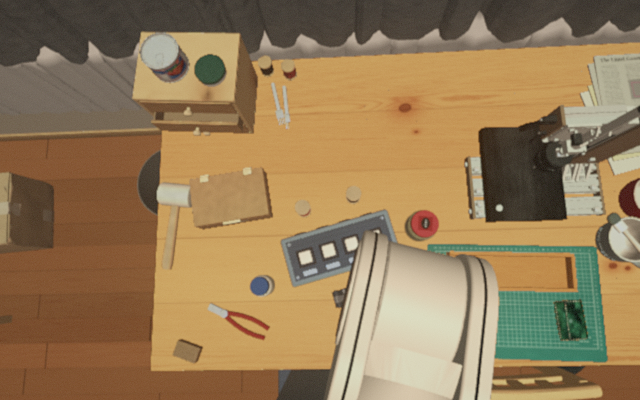

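All four keys now line up at the raised height: key 3 rays to y = -0.0932 at z = 66 mm, against -0.0979 before. The pot, spools and jar sit at the same pixels as at the start, and the arm is clear.

```bash
python3 -c "
from workcell import order
print(order.job_done())"
```

```text
the job is handed in; nothing more can be done
None
```

The job is done and handed in at about 14 s of the 43 s allowed. I tapped all four keys from left to right, then pressed the latched key home and let it spring up.

- **Taps:** I used the shut fingertips at about 3–4 N. The raised keys (first, second and fourth from the left) went in about 1.5–2 mm. The latched one, third from the left, took about 4 N and went in roughly half a millimetre.
- **Release:** I pressed key 3 onto its bottom stop, where the force rose to about 28 N at the fingertip. I held it there for more than a quarter second, then lifted clear.
- **Last checks:** The final side picture shows all four key tops on one line at the raised height. The pot, spools and jar look unmoved. The arm stood clear, touching nothing, with the force reading near zero.
- **Measurement limits:** The force readings carry noise of roughly 0.5–1 N, so the tap depths are approximate. No check failed or disagreed.

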